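# Shut the test guard and drop its latch

## Task

Shut the door of the bench test guard over the board inside and latch it: take the latch bar by its knob, carry it up over the nose of the keeper as you ease the door in, and let it drop right down into the keeper's notch so that it holds the door shut by itself. Do it gently by feel: do not slam the door, do not ram or force the bar against the keeper (20 N between them is too much), and leave everything else on the bench where it is.

Things in the scene. Friction and masses are not known exactly. Their poses are not given: they have to be found in the camera images.
- guard: Bench test guard, fixed to the bench: aluminium-profile box with clear panels, 300 mm wide (its y) x 240 deep (x) x 240 high. Origin: centre of its underside; x to its back, y along its front to the latch side, z up. The door is on its front (-x) face, hinged at the -y end. Millimetre positions below are in this frame. Its keeper and door are described at their points and joints.
- hinge_axis (a point): Point on the door's upright hinge axis, x = -138, y = -152, z = 200 mm in the guard's frame. Axes as the guard's.
- keeper_post (a point): Where the keeper is fixed: outer (+y) side of the front post, x = -120, y = 150, z = 200 mm in the guard's frame. The keeper is an upright steel plate 7 mm thick (middle y = 153.5), clamped by screws through front-to-back slots. On each guard it is set differently: all of it may sit up to 8 mm nearer to front or back (x) than the figures given; this is not measured. Its y and z are exact.
- notch_mid (a point): Middle of the notch floor of a keeper set at mid slot (not the true keeper), x = -153, y = 153.5, z = 190 mm in the guard's frame. The keeper's top edge from front to back: nose 14 mm wide (x -172.5 to -158.5), flat top z = 204; open-topped notch 11 mm wide (to x -147.5), floor z = 190; shoulder as high as the nose, back to the post. All faces square. The 8 mm bar has 3 mm of play in the notch.
- door (a joint): Door angle about its hinge: 0 parallel to the guard's front (bar mid-notch if the keeper is set at mid slot); grows as the latch edge swings out to the guard's -x (turn about +z). Limits -0.04 and 1.2; 0.01 rad is 3 mm at the keeper. Stays where left (friction 0.25 N m). Starts at 0.3 to 0.6; latched it is between -0.032 and 0.032. Door 16 mm thick, top edge 235 mm high.
- latch (a joint): Angle of the latch bar about its pivot on the door: 0 level, grows as the knob end rises. Limits -0.06 (hanging on its stop, door open) and 0.40. Free-swinging, falls by its weight (about 2 to 3 N at the knob). On the notch floor it reads 0, on top of the nose or of the shoulder behind the notch about 0.10; above 0.15 it clears them.
- bar: Flat steel latch bar on the door's front, 8 mm thick (its x), 20 high (z), 172 long (y), running past the door's edge to the keeper, with a black knob standing out from its front. Origin: mid thickness on the pivot axis (at door angle 0: x = -153, y = 20, z = 200 mm in the guard's frame); x into the door, y along the bar to the keeper (-22 to 150 mm; keeper at 133 mm), z up when level.
- knob_grip (a point): Grip point on the axis of the bar's knob, at x = -31, y = 65, z = 0 mm in the bar's frame, axes as the bar's. The knob is a round rod 18 mm across and 34 mm long, axis normal to the door, from x = -14 to -48 mm in the bar's frame, ending in a 23 mm collar. Can be gripped from above, fingers closing along the bar (y).
- solder_spool: Bystander, loose on the bench, not to be moved: reel of solder wire, upright, 56 mm across, 49 mm high. Origin: centre of its underside.
- screwdriver: Bystander, loose on the bench, not to be moved: screwdriver lying down, 170 mm long. Origin: centre of its underside.
- cutters: Bystander, loose on the bench, not to be moved: small side cutters lying down, about 120 mm long. Origin: centre of its underside.
- multimeter: Bystander, loose on the bench, not to be moved: hand-held multimeter lying on its back, 150 x 74 x 34 mm. Origin: centre of its underside.
- parts_tray: Bystander, loose on the bench, not to be moved: open grey tray of six compartments, 120 x 170 x 35 mm. Origin: centre of its underside.
- board_case: Bystander, loose on the bench, not to be moved: white cased single-board computer, 95 x 66 x 26 mm. Origin: centre of its underside.
- flux_bottle: Bystander, loose on the bench, not to be moved: small white bottle, upright, 34 mm across, 85 mm high. Origin: centre of its underside.

How it is judged:
On the way, in this order (a step that is already met when the one before it is completed fails the run):
1. the bar is carried over the nose of the keeper: it is raised above the nose while the door is pushed in far enough for it to reach over the keeper (value of joint latch above 0.085 rad and value of joint door below 0.045 rad), for 0.1 s.
2. the bar lies level on the floor of the notch with the door shut (value of joint latch between -0.03 and 0.03 rad and value of joint door below 0.037 rad), for 0.2 s.
At the end, for the whole second after the job is handed in: The door is shut (its angle below 0.037) and at rest, and the bar lies level in the keeper's notch (its angle within 0.03 of level, so neither on top of the nose or shoulder nor hanging in front of the nose), holding the door by itself (all of step 2 and velocity of joint door between -0.05 and 0.05 rad/s); the robot touches nothing.
It fails at once if the bar is rammed or forced against the keeper (more than 20 N between them) (contact force between bar and guard above 20 N).
It fails at once if the door is slammed (swung shut faster than 1.5 rad/s) (velocity of joint door below -1.5 rad/s).
It fails at once if a bystander on the bench is moved more than 30 mm (distance of any of solder_spool, screwdriver, cutters, multimeter, parts_tray, board_case, flux_bottle from where it was at the start of the episode above 0.03 m).
It also fails if it takes over 58 s, if anything falls off the work surface, if the arm or the gripper's body presses on something with over 40 N, if the wrist force passes 120 N, or if a joint passes its speed limit or range.

## Robot

A 6-joint arm with a two-finger parallel gripper is mounted at the origin on the work surface. World frame = base frame: x ahead of the robot, y to its left, z up, the work surface at z = 0. Lengths are in m, angles in rad, forces in N, time in s.
With the tool pointing down it reaches from about 0.35 to 0.775 m from the base axis. Payload 5.5 kg.
Tool frame: the origin (TCP) lies where the fingers leave the gripper's body, on its centre line; the fingertips stand env.tip_reach ahead of it and the grasp point (between the pads) lies 54 mm ahead of it (env.tip_reach is the distance from the TCP to the fingertips, in m); z points along the fingers, y is the line along which they close (so a half turn about z gives the same grasp; the last joint's range is limited). The gripper opens to 85 mm and grips with 20 to 120 N. Pads are 22 mm wide; open, the fingers measure 114 mm over their backs; the gripper's body (76 mm by 85 mm) begins 54 mm behind the grasp point. The pads swing forward as they close: fully open they stand 13 mm farther back than shut.
Start: joints at [-1.452, 0.313, 0.046, 1.304, 0, 1.431], TCP at [0.147, -0.556, 0.304] pointing down, gripper open.
Joint ranges: [-2.76, 2.76], [-0.86, 1.69], [-1.03, 1.26], [-2.2, 2.34], [-1.47, 1.5], [-3.14, 3.14]. Speed limits (rad/s): [2.57, 2.57, 3.14, 3.14, 3.14, 3.14].

## Interface

Orientations are given as a unit quaternion [w, x, y, z].
In Python, from workcell import status, optics, hand_in, env gives the robot as it stands.
- The arm moves only by the shell command python3 -m handwheel 'ROWS' [FORCE]. ROWS is a JSON object whose one key "deltas" holds a list of rows, each a list of 5 numbers: the opening, from -1 (shut) to 1 (fully open), then the shift along the tool's x, y, z in units of 40 mm (1.0 is 40 mm), then the turn about the tool's z in units of 10 degrees (1.0 is 10 degrees). In form: {"deltas": [[jaw, x, y, z, roll], ...]}. A call has 1 to 20 rows; each row shifts and turns the commanded pose from where the row before left it, along the tool's axes as they then stand; what a row does not reach is not made up. A row lasts 1/8 s, in which the tool goes at most 62.5 mm and 10.7 degrees, less where a joint would pass 70% of its speed; a pose out of reach is approached as far as the arm can. A call is refused whole if a number of a shift passes 1 or a number of a turn 1, either way. A call with a gripper value outside its range is refused whole. The fingers move at their own pace and stop on an object; FORCE is the grip in N (left out, the last holds). Time passes only in rows, so rows that do not move let the fingers close. It gives the time, the measured TCP pose, the force, the opening and the grip force at its end, in the units of the state.
- status.get_state(): the state, without advancing time (a new reading comes with each control period).
- optics.read_camera(name): name is "scene" or "top" or "wrist"; returns a dict with "frame" (420x560x3 uint8, red, green, blue), "depth" (420x560 float32, m along the optical axis (not along the pixel's ray), 0 where there is no reading), "vfov" (degrees; the focal length in pixels is half the picture's height over the tangent of half this angle, whatever the lens; pixels are square), "cx", "cy" (the principal point, pixels), "origin" and "attitude" of the camera in the world. Camera axes: x right, y down, z forward; pixel columns grow to the right and rows downward; lengths in m; the calibration is good to about 2 mm. The wrist camera is an equidistant fisheye: a pixel r from the principal point sees the ray r / f radians off the axis. A picture is of the moment at which its call begins.
- hand_in(): hands the job in; it is judged then, once.
The state is a dict: "clock": time; "joint_pos": joint angles; "qvel": joint speeds; "tau": joint torques, N m; "tcp_pos": TCP position; "orientation": TCP orientation; "wrist_force": force on the tool from outside, world axes, zero at the start; "ft_torque": the same for the moment, N m; "finger_gap": finger opening in m; "grip_force": force on a finger pad.
Only numpy, scipy, OpenCV 4.12 (cv2) and the standard library are available. Lean on these libraries where they do the work, as an engineer would, in place of code of your own. Each camera call takes 0.05 s, during which the arm holds its last target. There are 200 camera calls.

## Working session

There is one attempt and no reset: what is moved stays moved. The work goes in short steps, Python scripts to look and compute and a shell command to move; the robot and the scene stay as the last step left them, time stands still between calls to the robot, and variables do not carry over. Pictures are saved under pics/ and viewed, at most 10 in all, crops included, and the job is handed in when it is done.

```bash
mkdir -p pics; ls
cat > h.py <<'E'
import numpy as np,cv2
from scipy.spatial.transform import Rotation as R
from workcell import status,optics,hand_in,env
def rot(q): q=np.array(q); return R.from_quat(q[[1,2,3,0]]).as_matrix() if q.size==4 else q
def px2w(c,u,v,d=None):
    f=210/np.tan(np.radians(c['vfov']/2)); d=c['depth'][int(v),int(u)] if d is None else d
    return rot(c['attitude'])@np.array([(u-c['cx'])/f*d,(v-c['cy'])/f*d,d])+np.array(c['origin'])
def cloud(c):
    f=210/np.tan(np.radians(c['vfov']/2)); v,u=np.mgrid[:420,:560]; d=c['depth']
    P=np.stack([(u-c['cx'])/f*d,(v-c['cy'])/f*d,d],-1)@rot(c['attitude']).T+np.array(c['origin']); P[d==0]=np.nan; return P
E
python3 - <<'E'
from h import *
s=status.get_state(); print(s, env.tip_reach)
import pickle
for n in ['scene','top']:
    c=optics.read_camera(n); pickle.dump(c,open(n+'.pkl','wb'))
    cv2.imwrite(f'pics/{n}0.png',cv2.resize(c['frame'][...,::-1],(800,600)))
    print(n,c['vfov'],c['cx'],c['cy'],c['origin'],c['attitude'])
E
```

```text
pics
{'clock': 0.0, 'joint_pos': array([-1.45160513e+00,  3.13962004e-01,  4.49511446e-02,  1.30360701e+00,
       -1.68668913e-05,  1.43119060e+00]), 'qvel': array([-0.00016679,  0.00109203, -0.00116979, -0.0004922 ,  0.00126149,
       -0.00028789]), 'tau': array([-6.39149202e-04, -4.80628288e+01,  2.98532760e+01,  1.92880025e-02,
       -2.07450248e-04,  2.15816613e-05]), 'tcp_pos': array([ 0.14708875, -0.55545769,  0.30301922]), 'orientation': array([-9.10811286e-04,  9.91639282e-01,  1.29037610e-01,  8.63335758e-07]), 'wrist_force': array([0.18983447, 0.40229832, 0.11812127]), 'ft_torque': array([ 0.01242618, -0.06363417, -0.02452978]), 'grip_force': 0.0, 'finger_gap': 0.08540244796429128} 0.0726
scene 55.46644350002157 274.0299991916249 205.37224214884213 [1.51427618 0.12132413 0.73478136] [-0.33046461  0.58903907  0.64769592 -0.35258491]
top 57.02391532789453 280.8327589234646 209.93386073305342 [0.47556319 0.0303008  1.48523604] [ 0.02555061 -0.69841613  0.71481634 -0.02448843]
```

View pics/scene0.png

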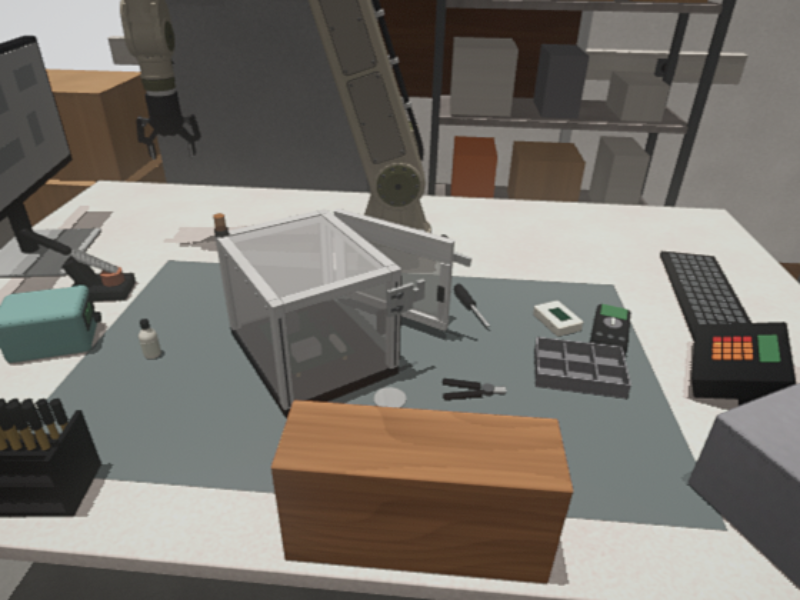

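View pics/top0.png

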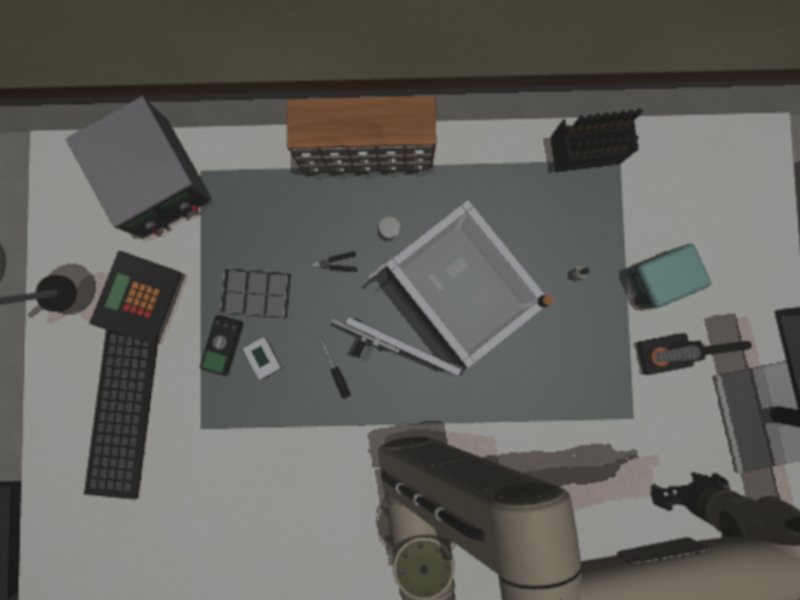

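The scene view shows the guard, with its door ajar towards the robot and the keeper plate at (400,295). In the top view the guard's top corners are about (467,205), (545,300), (467,365) and (390,265). The door's top edge runs from (460,372) to (347,320), and the knob is near (360,348).

Run:
```python
from h import *; import pickle
c=pickle.load(open('top.pkl','rb')); P=cloud(c)
for n,(u,v) in dict(back=(467,205),right=(545,300),hinge=(467,365),keep=(390,265),knob=(358,349),doorlatch=(347,320),doorh=(460,372)).items():
    u/=800/560;v/=800/560; print(n,P[int(v),int(u)].round(3),px2w(c,u,v,c['origin'][2]-0.24).round(3))
m=(P[...,2]>0.225)&(P[...,2]<0.255)&(P[...,0]>0.2)&(P[...,0]<.8)&(abs(P[...,1])<.4)
n,l,s,_=cv2.connectedComponentsWithStats(m.astype(np.uint8))
for i in range(1,n):
    if s[i,4]<15: continue
    q=P[l==i]; r=cv2.minAreaRect(q[:,:2].astype(np.float32)); print(s[i],np.median(q[:,2]),r,cv2.boxPoints(r).round(4).tolist())
im=cv2.resize(c['frame'][165:285,205:345,::-1],None,fx=5.7,fy=5,interpolation=cv2.INTER_CUBIC)
im=cv2.resize(c['frame'][165:285,205:345,::-1],(700,600),interpolation=cv2.INTER_CUBIC)
cv2.imwrite('pics/topc.png',im)
```

```text
back [ 0.78  -0.121  0.241] [ 0.774 -0.122  0.258]
right [ 0.554 -0.283  0.276] [ 0.556 -0.293  0.242]
hinge [ 0.416 -0.11   0.239] [ 0.414 -0.114  0.232]
keep [0.645 0.055 0.243] [0.643 0.055 0.249]
knob [0.456 0.136 0.204] [0.456 0.131 0.236]
doorlatch [0.522 0.158 0.232] [0.521 0.154 0.24 ]
doorh [ 0.398 -0.1    0.205] [ 0.398 -0.098  0.231]
[ 270  140  114  117 6912] 0.23737033120188222 ((0.6002821326255798, -0.1167154610157013), (0.3002965450286865, 0.24528546631336212), 36.77476501464844) [[0.4065999984741211, -0.10840000212192535], [0.5533999800682068, -0.30480000376701355], [0.7940000295639038, -0.1251000016927719], [0.6470999717712402, 0.0714000016450882]]
[242 222  80  40 443] 0.23511881369040832 ((0.4551126956939697, 0.03513260930776596), (0.28128597140312195, 0.03179692104458809), 63.798221588134766) [[0.37869998812675476, -0.08399999886751175], [0.4072999954223633, -0.09809999912977219], [0.531499981880188, 0.1543000042438507], [0.5029000043869019, 0.16830000281333923]]
[264 306  41  11  80] 0.24213057728595133 ((0.24793392419815063, 0.029757916927337646), (0.013364308513700962, 0.12959450483322144), 11.010869979858398) [[0.2290000021457672, 0.09210000187158585], [0.25380000472068787, -0.035100001841783524], [0.2669000029563904, -0.032600000500679016], [0.24210000038146973, 0.09459999948740005]]
```

View pics/topc.png

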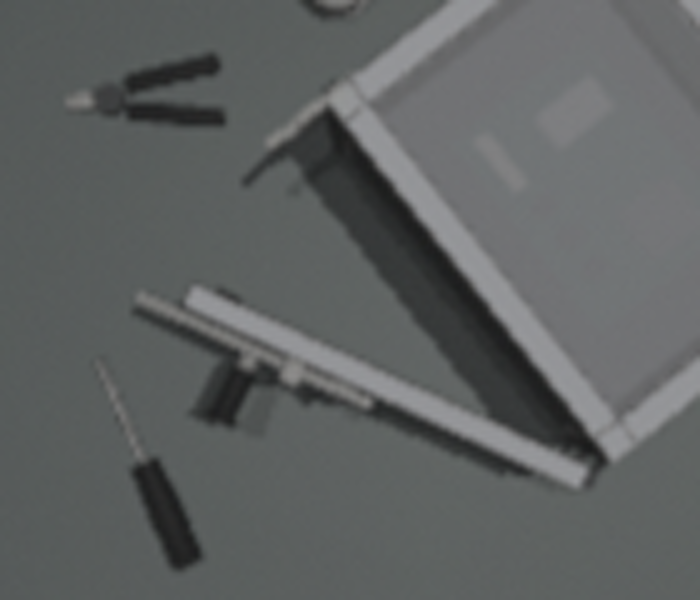

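```bash
cat >> h.py <<'E'
TH=np.radians(36.77-90); G0=np.array([.6003,-.1167])
def g2w(p): c,s=np.cos(TH),np.sin(TH); return np.array([*(G0+np.array([[c,-s],[s,c]])@np.array(p[:2])/1000),p[2]/1000])
def knob(door,latch,bx=-31):   # knob grip point, world; and bar yaw deg
    pv=np.array([-15+bx,172+65*np.cos(latch)]); c,s=np.cos(door),np.sin(door)
    q=np.array([[c,-s],[s,c]])@pv+[-138,-152]
    return g2w([*q,200+65*np.sin(latch)]), np.degrees(TH+door)+90
def go(door,latch,up=0,s=None):
    s=s or status.get_state(); Rm=rot(s['orientation']); k,yaw=knob(door,latch)
    t=k+[0,0,.054+up]; ya=np.degrees(np.arctan2(Rm[1,1],Rm[0,1])); dy=(yaw-ya+90)%180-90
    print('clk',s['clock'],'tcp',s['tcp_pos'].round(4),'target',t.round(4),'shift units(tool now)',(Rm.T@(t-s['tcp_pos'])/.04).round(3),'roll units',(-dy/10).round(2),'F',s['wrist_force'].round(2),'gap',s['finger_gap'].round(4),'q',s['joint_pos'].round(2))
E
python3 - <<'E'
from h import *; import pickle
c=pickle.load(open('top.pkl','rb'))
for n,(u,v,z) in dict(hingecorner=(612,462,.24),keepcorner=(333,95,.24),barend=(138,297,.205),bartail=(372,403,.21),doorL=(190,292,.235),doorR=(583,488,.235),knobtip=(212,412,.205),knobroot=(247,368,.205)).items():
    U,V=205+u/5,165+v/5; r=px2w(c,U,V,1.)-c['origin']; o=np.array(c['origin']); w=o+r*(z-o[2])/r[2]; print(n,w.round(4))
print('model corners',g2w([-120,-150,240]),g2w([-120,150,240]))
print(knob(.472,-.06),'hinge',g2w([-138,-152,200])); go(.472,-.06,.12)
E
```

```text
hingecorner [ 0.4081 -0.1143  0.24  ]
keepcorner [0.6489 0.0592 0.24  ]
barend [0.522 0.192 0.205]
bartail [0.4487 0.0386 0.21  ]
doorL [0.5234 0.1545 0.235 ]
doorR [ 0.3917 -0.0958  0.235 ]
knobtip [0.4451 0.1443 0.205 ]
knobroot [0.4735 0.1207 0.205 ]
model corners [ 0.40831075 -0.11036525  0.24      ] [0.64862423 0.06921603 0.24      ]
(array([0.45918984, 0.13572594, 0.19610234]), np.float64(63.813607930174854)) hinge [ 0.39593379 -0.09714365  0.2       ]Traceback (most recent call last):
  File "<stdin>", line 6, in <module>
  File "h.py", line 20, in go
    print('clk',s['clock'],'tcp',s['tcp_pos'].round(4),'target',t.round(4),'shift units(tool now)',(Rm.T@(t-s['tcp_pos'])/.04).round(3),'roll units',(-dy/10).round(2),'F',s['wrist_force'].round(2),'gap',s['finger_gap'].round(4),'q',s['joint_pos'].round(2))
                                                                                                                                                                                                           ^^^^^^^^^^^^^^^^^^^^^
AttributeError: 'float' object has no attribute 'round'
```

```bash
python3 -m handwheel '{"deltas":[[0.3,0,0,-0.5,-1],[0.3,0,0,-0.5,-1],[0.3,0,0,-0.5,-1],[0.3,0,0,-0.2,-1],[0.3,0,0,0,-1],[0.3,0,0,0,-1],[0.3,0,0,0,-1],[0.3,0,0,0,-1],[0.3,0,0,0,-1],[0.3,0,0,0,-1],[0.3,0,0,0,-1],[0.3,0,0,0,-1],[0.3,0,0,0,-1],[0.3,0,0,0,-0.9]]}' 20; python3 -c "
from h import *
go(.472,-.06,.12)"
```

```text
clock: 1.85
tcp_pos: [0.1471, -0.5557, 0.3714]
orientation: [-0.0, 0.224, 0.975, 0.0]
wrist_force: [-0.0, 0.2, 0.3]
finger_gap: 0.0556
grip_force: 0.0Traceback (most recent call last):
  File "<string>", line 3, in <module>
    go(.472,-.06,.12)
    ~~^^^^^^^^^^^^^^^
  File "h.py", line 20, in go
    print('clk',s['clock'],'tcp',s['tcp_pos'].round(4),'target',t.round(4),'shift units(tool now)',(Rm.T@(t-s['tcp_pos'])/.04).round(3),'roll units',(-dy/10).round(2),'F',s['wrist_force'].round(2),'gap',s['finger_gap'].round(4),'q',s['joint_pos'].round(2))
                                                                                                                                                                                                           ^^^^^^^^^^^^^^^^^^^^^
AttributeError: 'float' object has no attribute 'round'
```

```bash
sed -i "s/s\['finger_gap'\].round(4)/round(s['finger_gap'],4)/" h.py; python3 -c "
from h import *
go(.472,-.06,.12)"
```

```text
clk 1.85 tcp [ 0.1471 -0.5557  0.3714] target [0.4592 0.1357 0.3701] shift units(tool now) [ 0.522 18.958  0.049] roll units 0.03 F [-0.03  0.23  0.28] gap 0.0556 q [-1.45  0.31  0.2   1.47  0.   -1.  ]
```

```bash
python3 -m handwheel '{"deltas":[[0.3,0.03,0.9,0,0],[0.3,0.03,0.95,0,0],[0.3,0.03,0.95,0,0],[0.3,0.03,0.95,0,0],[0.3,0.03,0.95,0,0],[0.3,0.03,0.95,0,0],[0.3,0.03,0.95,0,0],[0.3,0.03,0.95,0,0],[0.3,0.03,0.95,0,0],[0.3,0.03,0.95,0,0],[0.3,0.03,0.95,0,0],[0.3,0.03,0.95,0,0],[0.3,0.03,0.95,0,0],[0.3,0.03,0.95,0,0],[0.3,0.03,0.95,0,0],[0.3,0.03,0.95,0,0],[0.3,0.03,0.95,0,0],[0.3,0,0.95,0,0],[0.3,0,0.95,0,0],[0.3,0,0.95,0,0]]}' 20
python3 - <<'E'
from h import *
go(.472,-.06,.12)
c=optics.read_camera('wrist'); print(c['vfov'],c['cx'],c['cy'],c['origin'],c['attitude'])
import pickle; pickle.dump(c,open('w1.pkl','wb'))
cv2.imwrite('pics/w1.png',cv2.resize(c['frame'][...,::-1],(800,600)))
E
```

```text
clock: 4.35
tcp_pos: [0.4634, 0.1346, 0.3715]
orientation: [-0.0, 0.226, 0.974, -0.0]
wrist_force: [0.9, -0.9, -0.0]
finger_gap: 0.0554
grip_force: 0.0
clk 4.35 tcp [0.4634 0.1346 0.3715] target [0.4592 0.1357 0.3701] shift units(tool now) [ 0.106 -0.022  0.034] roll units 0.0 F [ 0.89 -0.93 -0.03] gap 0.0554 q [ 0.12  0.12 -0.03  1.42 -0.    0.57]
65.70646984690485 281.02912281406867 206.7233686208816 [0.39960551 0.16709465 0.44279372] [0.12053192 0.84029862 0.52316218 0.07531016]
```

View pics/w1.png

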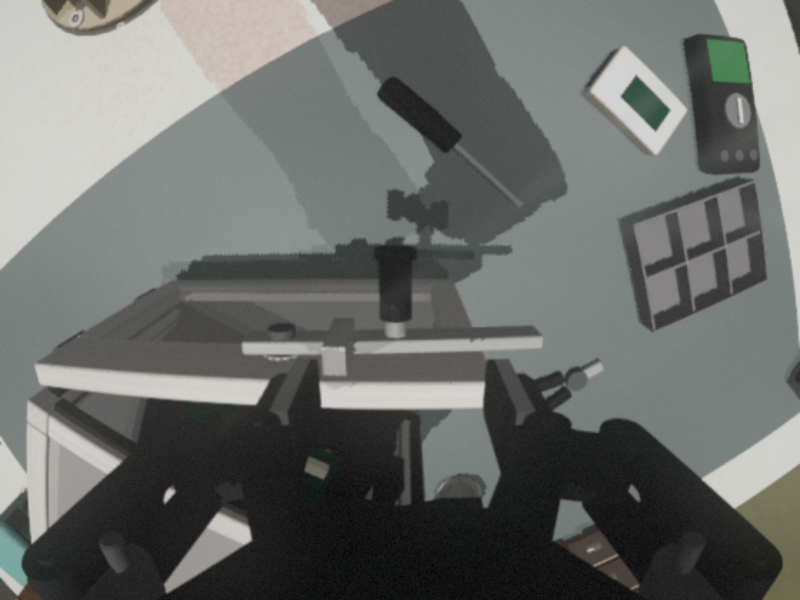

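The wrist view shows the knob from its root at (396,320) to its collar at (397,250), and the bar along row 340 from x=243 to x=542. The fingers are the dark shapes at (290,390) and (510,390).

```bash
cat >> h.py <<'E'
def fish(c,u,v,z=None):   # 800x600 view pixel -> world; z given: intersect plane
    u,v=u*.7,v*.7; f=210/np.tan(np.radians(c['vfov']/2)); a=np.array([u-c['cx'],v-c['cy']]); r=np.hypot(*a); t=r/f
    d=np.array([*(a/r*np.sin(t)),np.cos(t)]); o=np.array(c['origin']); w=rot(c['attitude'])@d
    return o+w*((z-o[2])/w[2] if z is not None else c['depth'][int(v),int(u)]/d[2])
E
python3 - <<'E'
from h import *; import pickle
c=pickle.load(open('w1.pkl','rb'))
for n,p in dict(root=(397,305),mid=(396,285),collar=(397,262),bartail=(250,349),barmid=(440,342),barend=(535,338),doorL=(60,372),doorR=(480,394)).items(): print(n,fish(c,*p).round(4))
print(knob(.472,-.06)[0],knob(.472,-.06,-14)[0],knob(.472,-.06,-48)[0])
E
```

```text
root [0.4657 0.1321 0.2062]
mid [0.4553 0.1366 0.2073]
collar [0.4445 0.1426 0.207 ]
bartail [0.4507 0.0484 0.2136]
barmid [0.4954 0.1438 0.2058]
barend [0.5193 0.1934 0.2028]
doorL [ 0.4055 -0.0679  0.2373]
doorR [0.5183 0.1532 0.2364]
[0.45918984 0.13572594 0.19610234] [0.47444502 0.12822396 0.19610234] [0.44393467 0.14322791 0.19610234]
```

```bash
python3 -m handwheel '{"deltas":[[0.3,0.1,-0.02,0.5,0],[0.3,0,0,0.7,0],[0.3,0,0,0.7,0],[0.3,0,0,0.6,0],[0.3,0,0,0.4,0],[0.3,0,0,0.13,0],[0.3,0,0,0,0],[-0.2,0,0,0,0],[-0.6,0,0,0,0],[-1,0,0,0,0],[-1,0,0,0,0],[-1,0,0,0,0],[-1,0,0,0,0]]}' 20
python3 - <<'E'
from h import *
go(.472,-.06,0)
c=optics.read_camera('wrist')
cv2.imwrite('pics/w2.png',cv2.resize(c['frame'][...,::-1],(800,600)))
E
```

```text
clock: 6.02
tcp_pos: [0.4591, 0.133, 0.2515]
orientation: [0.001, 0.227, 0.974, -0.002]
wrist_force: [-2.2, -6.4, 5.1]
finger_gap: 0.0167
grip_force: 20.9
clk 6.025 tcp [0.4591 0.133  0.2515] target [0.4592 0.1357 0.2501] shift units(tool now) [0.028 0.062 0.033] roll units -0.0 F [-2.2  -6.42  5.09] gap 0.0167 q [ 0.12  0.15 -0.29  1.13 -0.    0.57]
```

View pics/w2.png

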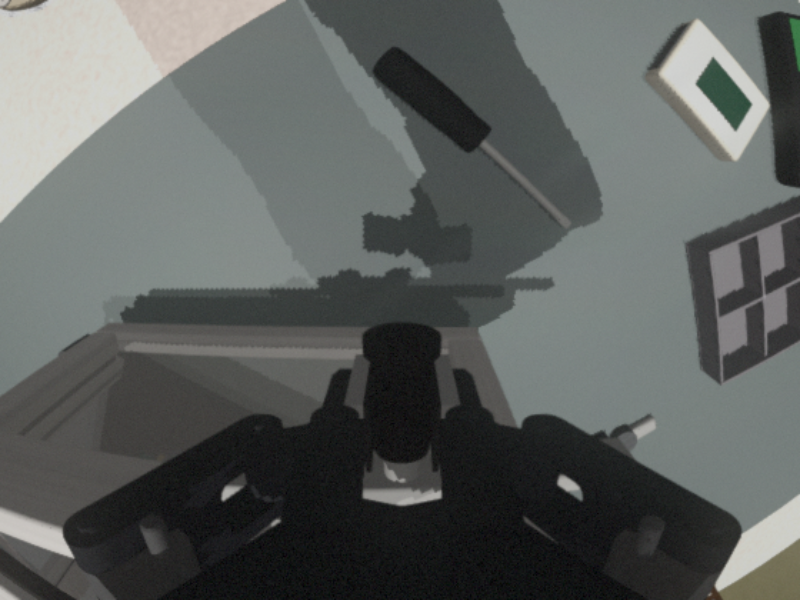

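The knob is between the pads at (400,400) in this view. Next I'll relieve the side load, lift the bar to about 0.25 rad, and begin the arc.

```bash
python3 -m handwheel '{"deltas":[[-1,0,-0.04,-0.05,0],[-1,0,-0.03,-0.1,0],[-1,0,0,-0.13,0],[-1,0,-0.02,-0.12,0],[-1,0,-0.03,-0.1,0],[-1,0,0,0,0],[-1,0,0,0,0]]}' 20; python3 -c "
from h import *
go(.472,.25)"
```

```text
clock: 6.95
tcp_pos: [0.4576, 0.1314, 0.2715]
orientation: [0.0, 0.226, 0.974, 0.002]
wrist_force: [1.4, 6.6, -1.5]
finger_gap: 0.0171
grip_force: 19.8
clk 6.95 tcp [0.4576 0.1314 0.2715] target [0.4583 0.134  0.2701] shift units(tool now) [0.012 0.067 0.035] roll units 0.01 F [ 1.44  6.63 -1.47] gap 0.0171 q [ 0.11  0.13 -0.26  1.17  0.    0.57]
```

```bash
python3 -m handwheel '{"deltas":[[-1,-0.04,0.05,0,0.05],[-1,-0.12,0.022,0,0.115],[-1,-0.178,0.032,0,0.172],[-1,-0.178,0.032,0,0.172],[-1,-0.178,0.032,0,0.172],[-1,-0.178,0.032,0,0.172],[-1,0,0,0,0]]}' 20; python3 -c "
from h import *
go(.325,.25)"
```

```text
clock: 7.82
tcp_pos: [0.4923, 0.1195, 0.2707]
orientation: [0.001, 0.299, 0.954, -0.0]
wrist_force: [1.0, 2.9, -1.0]
finger_gap: 0.017
grip_force: 19.9
clk 7.825 tcp [0.4923 0.1195 0.2707] target [0.4915 0.1224 0.2701] shift units(tool now) [0.058 0.049 0.015] roll units -0.02 F [ 1.    2.95 -0.99] gap 0.017 q [ 0.08  0.19 -0.19  1.18 -0.    0.69]
```

```bash
python3 -m handwheel '{"deltas":[[-1,-0.178,0.037,0,0.172],[-1,-0.178,0.037,0,0.172],[-1,-0.178,0.037,0,0.172],[-1,-0.178,0.035,0,0.172],[-1,-0.178,0.032,0,0.172],[-1,-0.178,0.032,0,0.172],[-1,0,0,0,0],[-1,0,0,0,0]]}' 20
python3 - <<'E'
from h import *
go(.145,.25)
import pickle
for n in ['scene','wrist']:
    c=optics.read_camera(n); pickle.dump(c,open(n+'3.pkl','wb'))
    if n=='scene': im=cv2.resize(c['frame'][180:255,250:350,::-1],(800,600),interpolation=cv2.INTER_CUBIC)
    else: im=cv2.resize(c['frame'][...,::-1],(800,600))
    cv2.imwrite(f'pics/{n}3.png',im)
E
```

```text
clock: 8.82
tcp_pos: [0.5296, 0.099, 0.2705]
orientation: [0.0, 0.383, 0.924, -0.001]
wrist_force: [-1.6, -3.8, -2.6]
finger_gap: 0.0172
grip_force: 19.9
clk 8.825 tcp [0.5296 0.099  0.2705] target [0.5293 0.1017 0.2701] shift units(tool now) [0.053 0.043 0.01 ] roll units -0.01 F [-1.62 -3.77 -2.59] gap 0.0172 q [ 0.04  0.26 -0.11  1.2  -0.    0.82]
```

View pics/scene3.png

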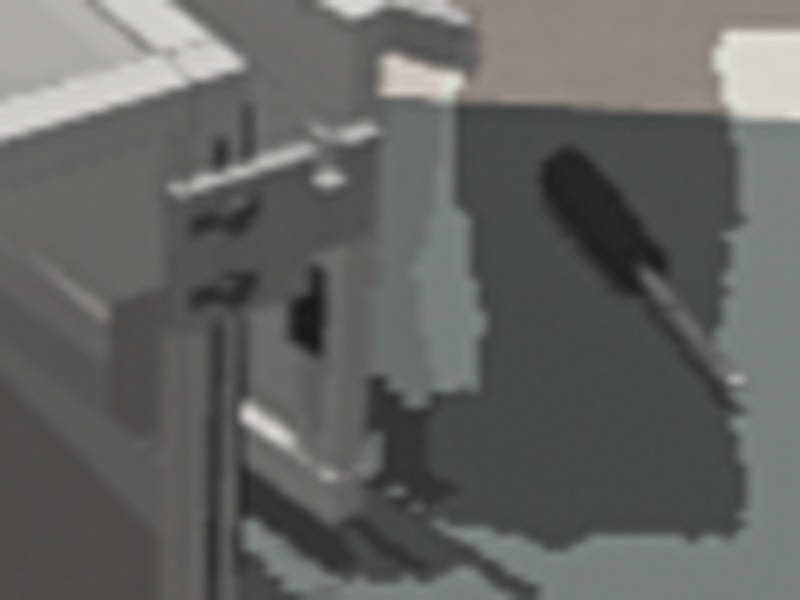

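View pics/wrist3.png

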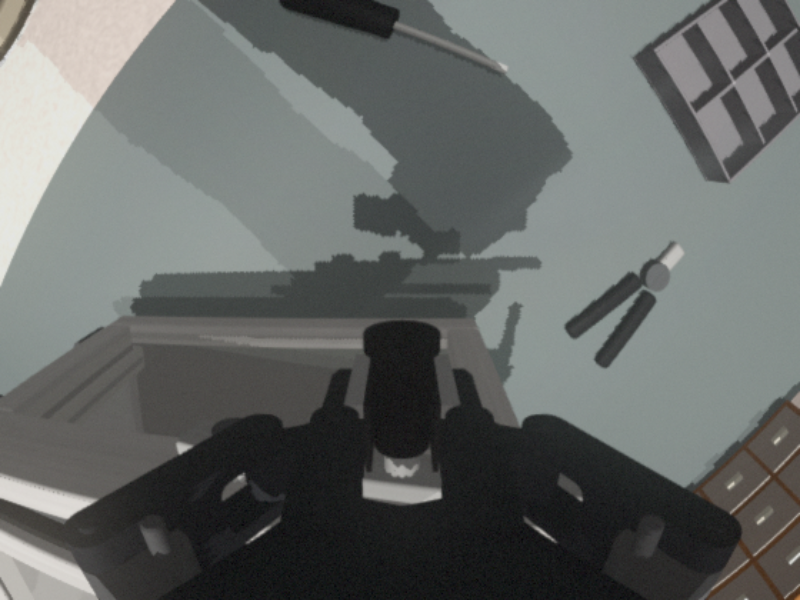

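Scene crop: the keeper's top edge runs from (170,190) at the back to its nose tip at about (380,130). The bright notch floor is near (328,178). The wrist view shows the knob still held and the bar's end free.

```bash
cat >> h.py <<'E'
def w2g(w): c,s=np.cos(TH),np.sin(TH); return np.array([*(np.array([[c,s],[-s,c]])@(np.array(w)[:2]-G0)*1000),w[2]*1000])
def ray(c,U,V,z=None,gy=None):
    o=np.array(c['origin']); a=w2g(o); b=w2g(px2w(c,U,V,1.)); r=b-a
    return a+r*((z-a[2])/r[2] if z is not None else (gy-a[1])/r[1])
E
python3 - <<'E'
from h import *; import pickle
c=pickle.load(open('scene3.pkl','rb')); t=pickle.load(open('top.pkl','rb'))
for n,(u,v) in dict(nosetop=(380,135),backend=(170,194),noseback=(345,142),notchfront=(344,185),notchback=(312,187),shoulderfront=(310,152),postcorner=(243,66),nosebottom=(378,235)).items():
    print(n,'outer face',ray(c,250+u/8,180+v/8,gy=157).round(1),'z204',ray(c,250+u/8,180+v/8,z=204).round(1))
print('postcorner top',ray(c,250+243/8,180+66/8,z=240).round(1))
for n,(u,v) in dict(nosetip=(270,143),outer=(285,150),post=(327,97)).items(): print('top',n,ray(t,205+u/5,165+v/5,z=204).round(1))
E
```

```text
nosetop outer face [-166.8  157.   203.7] z204 [-166.5  157.4  204. ]
backend outer face [-87.2 157.  206.6] z204 [-89.4 153.5 204. ]
noseback outer face [-153.1  157.   205.3] z204 [-154.3  155.2  204. ]
notchfront outer face [-153.4  157.   188.9] z204 [-139.3  176.8  204. ]
notchback outer face [-140.9  157.   192.1] z204 [-130.   172.7  204. ]
shoulderfront outer face [-139.6  157.   205.7] z204 [-141.2  154.7  204. ]
postcorner outer face [-113.2  157.   244.9] z204 [-152.5   97.1  204. ]
nosebottom outer face [-168.1  157.   164.9] z204 [-132.   206.3  204. ]
postcorner top [-117.9  149.8  240. ]
top nosetip [-162.3  149.2  204. ]
top outer [-157.3  139.4  204. ]
top post [-113.4  150.1  204. ]
```

```bash
python3 -m handwheel '{"deltas":[[-1,-0.089,-0.01,0,0.086],[-1,-0.089,-0.01,0,0.086],[-1,-0.089,0.014,0,0.086],[-1,-0.089,0.014,0,0.086],[-1,-0.089,0.014,0,0.086],[-1,-0.089,0.016,0,0.086],[-1,-0.089,0.016,0,0.086],[-1,0,0,0,0]]}' 20; python3 -c "
from h import *
go(.032,.25)"
```

```text
clock: 9.93
tcp_pos: [0.5497, 0.083, 0.2712]
orientation: [0.001, 0.431, 0.902, 0.001]
wrist_force: [4.3, 3.3, -2.1]
finger_gap: 0.0175
grip_force: 20.0
clk 9.925 tcp [0.5497 0.083  0.2712] target [0.5509 0.0854 0.2701] shift units(tool now) [0.029 0.06  0.029] roll units 0.03 F [ 4.33  3.34 -2.07] gap 0.0175 q [ 0.    0.29 -0.07  1.21  0.    0.9 ]
```

```bash
python3 -m handwheel '{"deltas":[[-1,0,0.03,0.06,0],[-1,0,0.01,0.06,0],[-1,0,0.01,0.05,0],[-1,0,0,0,0]]}' 20; python3 -m handwheel '{"deltas":[[-1,0,0,0.03,0],[-1,0,0,0.02,0],[-1,0,0,0,0]]}' 20;python3 -m handwheel '{"deltas":[[-1,0,0,0.02,0],[-1,0,0,0.02,0],[-1,0,0,0,0]]}' 20; python3 -c "
from h import *
go(.027,.10)"
```

```text
clock: 10.42
tcp_pos: [0.5503, 0.084, 0.264]
orientation: [0.001, 0.431, 0.902, 0.0]
wrist_force: [3.2, 3.7, 1.7]
finger_gap: 0.0172
grip_force: 20.6
clock: 10.8
tcp_pos: [0.5502, 0.084, 0.2636]
orientation: [0.001, 0.431, 0.902, 0.001]
wrist_force: [0.8, 3.8, 10.0]
finger_gap: 0.0172
grip_force: 21.3
clock: 11.18
tcp_pos: [0.5502, 0.084, 0.2635]
orientation: [0.002, 0.431, 0.902, 0.001]
wrist_force: [-2.0, 3.2, 17.7]
finger_gap: 0.0168
grip_force: 22.0
clk 11.175 tcp [0.5502 0.084  0.2635] target [0.5531 0.0857 0.2605] shift units(tool now) [-0.013  0.083  0.076] roll units 0.07 F [-1.97  3.2  17.7 ] gap 0.0168 q [ 0.01  0.29 -0.09  1.19  0.    0.9 ]
```

```bash
python3 -m handwheel '{"deltas":[[-1,0,0.02,-0.04,0],[-1,0,0.02,-0.03,0],[-1,0,0,0,0]]}' 20; python3 -m handwheel '{"deltas":[[-1,-0.025,0.005,0,0.024],[-1,-0.025,0.005,0,0.024],[-1,0,0,0,0]]}' 20;python3 -m handwheel '{"deltas":[[-1,-0.025,0.005,0,0.024],[-1,0,0,0,0]]}' 20; python3 -m handwheel '{"deltas":[[-1,-0.025,0.005,0,0.024],[-1,0,0,0,0]]}' 20; python3 -c "
from h import *
go(.01,.10)"
```

```text
clock: 11.55
tcp_pos: [0.5505, 0.0842, 0.2637]
orientation: [0.0, 0.431, 0.902, -0.001]
wrist_force: [-0.3, -1.0, 7.0]
finger_gap: 0.0168
grip_force: 21.1
clock: 11.92
tcp_pos: [0.551, 0.0837, 0.2637]
orientation: [-0.001, 0.434, 0.901, -0.0]
wrist_force: [-4.7, 2.8, 10.1]
finger_gap: 0.0174
grip_force: 21.4
clock: 12.18
tcp_pos: [0.5517, 0.0831, 0.2637]
orientation: [-0.001, 0.436, 0.9, -0.0]
wrist_force: [-4.6, 1.8, 9.8]
finger_gap: 0.017
grip_force: 21.4
clock: 12.42
tcp_pos: [0.5524, 0.0825, 0.2637]
orientation: [-0.001, 0.438, 0.899, -0.0]
wrist_force: [-4.3, 2.4, 10.0]
finger_gap: 0.0171
grip_force: 21.4
clk 12.425 tcp [0.5524 0.0825 0.2637] target [0.5562 0.083  0.2605] shift units(tool now) [-0.048  0.082  0.079] roll units 0.07 F [-4.3   2.44  9.97] gap 0.0171 q [ 0.    0.3  -0.07  1.2   0.    0.91]
```

```bash
for i in 1; do :; done; python3 -m handwheel '{"deltas":[[-1,-0.025,0.005,-0.01,0.024],[-1,0,0,0,0]]}' 20; python3 -m handwheel '{"deltas":[[-1,-0.025,0.005,0,0.024],[-1,0,0,0,0]]}' 20;python3 -m handwheel '{"deltas":[[-1,-0.025,0.005,0,0.024],[-1,0,0,0,0]]}' 20; python3 -m handwheel '{"deltas":[[-1,-0.025,0.005,0,0.024],[-1,0,0,0,0]]}' 20; python3 -c "
from h import *
go(-.005,.10)"
```

```text
clock: 12.68
tcp_pos: [0.5533, 0.0817, 0.2637]
orientation: [-0.001, 0.44, 0.898, -0.001]
wrist_force: [-3.1, 2.8, 7.9]
finger_gap: 0.0172
grip_force: 21.2
clock: 12.92
tcp_pos: [0.5541, 0.0811, 0.2637]
orientation: [-0.001, 0.442, 0.897, -0.0]
wrist_force: [-2.8, 2.2, 7.8]
finger_gap: 0.0174
grip_force: 21.2
clock: 13.18
tcp_pos: [0.5549, 0.0804, 0.2637]
orientation: [-0.001, 0.444, 0.896, -0.0]
wrist_force: [-3.2, 2.1, 8.8]
finger_gap: 0.017
grip_force: 21.2
clock: 13.42
tcp_pos: [0.5557, 0.0797, 0.2637]
orientation: [-0.001, 0.446, 0.895, -0.001]
wrist_force: [-4.0, 2.3, 8.8]
finger_gap: 0.0172
grip_force: 21.2
clk 13.425 tcp [0.5557 0.0797 0.2637] target [0.5589 0.0806 0.2605] shift units(tool now) [-0.031  0.078  0.08 ] roll units 0.06 F [-4.02  2.31  8.76] gap 0.0172 q [-0.    0.3  -0.07  1.2   0.    0.92]
```

```bash
python3 -m handwheel '{"deltas":[[-1,-0.025,0.005,0,0.024],[-1,0,0,0,0]]}' 20; python3 -m handwheel '{"deltas":[[-1,-0.025,0.005,0,0.024],[-1,0,0,0,0]]}' 20;python3 -m handwheel '{"deltas":[[-1,-0.02,0.005,0,0.02],[-1,0,0,0,0]]}' 20; python3 -c "
from h import *
go(-.013,.10)"
```

```text
clock: 13.68
tcp_pos: [0.5564, 0.0789, 0.2637]
orientation: [-0.001, 0.448, 0.894, -0.001]
wrist_force: [-3.5, 1.9, 7.9]
finger_gap: 0.0175
grip_force: 21.2
clock: 13.92
tcp_pos: [0.5572, 0.0782, 0.2637]
orientation: [-0.001, 0.45, 0.893, -0.001]
wrist_force: [-3.1, 0.7, 7.1]
finger_gap: 0.0171
grip_force: 21.2
clock: 14.18
tcp_pos: [0.5579, 0.0777, 0.2636]
orientation: [-0.001, 0.451, 0.892, -0.001]
wrist_force: [-2.9, 1.5, 7.2]
finger_gap: 0.017
grip_force: 21.1
clk 14.175 tcp [0.5579 0.0777 0.2636] target [0.5603 0.0793 0.2605] shift units(tool now) [-0.004  0.072  0.078] roll units 0.03 F [-2.93  1.54  7.22] gap 0.017 q [-0.    0.31 -0.06  1.2  -0.    0.93]
```

```bash
python3 -m handwheel '{"deltas":[[-1,-0.025,0.005,0,0.024],[-1,0,0,0,0]]}' 20; python3 -m handwheel '{"deltas":[[-1,-0.025,0.005,0,0.024],[-1,0,0,0,0]]}' 20;python3 -m handwheel '{"deltas":[[-1,-0.02,0.005,0,0.02],[-1,0,0,0,0]]}' 20; python3 -c "
from h import *
go(-.025,.10)"
```

```text
clock: 14.42
tcp_pos: [0.5591, 0.0766, 0.2631]
orientation: [-0.001, 0.453, 0.891, -0.001]
wrist_force: [-1.3, -0.0, 1.1]
finger_gap: 0.0173
grip_force: 20.6
clock: 14.68
tcp_pos: [0.56, 0.0758, 0.2628]
orientation: [-0.001, 0.455, 0.89, -0.001]
wrist_force: [-2.1, -1.1, 1.2]
finger_gap: 0.0169
grip_force: 20.6
clock: 14.92
tcp_pos: [0.5607, 0.0752, 0.2629]
orientation: [-0.001, 0.457, 0.89, -0.001]
wrist_force: [-3.5, -3.5, 1.0]
finger_gap: 0.0173
grip_force: 20.6
clk 14.925 tcp [0.5607 0.0752 0.2629] target [0.5624 0.0773 0.2605] shift units(tool now) [0.018 0.064 0.061] roll units 0.03 F [-3.5  -3.54  1.03] gap 0.0173 q [-0.01  0.31 -0.06  1.2  -0.    0.94]
```

The upward force fell away, so the bar is over the notch. I'll back out a hair and lower it.

```bash
python3 -m handwheel '{"deltas":[[-1,0.02,-0.02,0.02,-0.02],[-1,0,-0.02,0.02,0],[-1,0,0,0,0]]}' 20; python3 -m handwheel '{"deltas":[[-1,0,0,0.03,0],[-1,0,0,0.02,0],[-1,0,0,0,0]]}' 20; python3 -c "
from h import *
go(-.02,.05)"
```

```text
clock: 15.3
tcp_pos: [0.5601, 0.0755, 0.2621]
orientation: [0.001, 0.455, 0.891, 0.0]
wrist_force: [-1.2, -2.4, 1.4]
finger_gap: 0.0173
grip_force: 20.7
clock: 15.68
tcp_pos: [0.56, 0.0757, 0.26]
orientation: [0.0, 0.455, 0.891, 0.0]
wrist_force: [1.9, -0.1, 1.1]
finger_gap: 0.0171
grip_force: 20.8
clk 15.675 tcp [0.56   0.0757 0.26  ] target [0.5617 0.0782 0.2572] shift units(tool now) [0.027 0.071 0.068] roll units 0.03 F [ 1.88 -0.06  1.12] gap 0.0171 q [-0.01  0.31 -0.07  1.19  0.    0.94]
```

Below the nose top with no resistance. I'll lower it further.

```bash
python3 -m handwheel '{"deltas":[[-1,0,0,0.03,0],[-1,0,0,0.02,0],[-1,0,0,0,0]]}' 20; python3 -m handwheel '{"deltas":[[-1,0,0,0.02,0],[-1,0,0,0.02,0],[-1,0,0,0,0]]}' 20; python3 -c "
from h import *
go(-.02,.0)"
```

```text
clock: 16.05
tcp_pos: [0.5601, 0.0758, 0.2579]
orientation: [0.0, 0.455, 0.891, 0.001]
wrist_force: [2.7, 1.9, 0.4]
finger_gap: 0.0175
grip_force: 20.9
clock: 16.42
tcp_pos: [0.56, 0.0757, 0.2564]
orientation: [0.0, 0.455, 0.891, 0.001]
wrist_force: [3.4, 3.3, 2.3]
finger_gap: 0.0172
grip_force: 21.0
clk 16.425 tcp [0.56   0.0757 0.2564] target [0.5618 0.0783 0.254 ] shift units(tool now) [0.026 0.073 0.061] roll units 0.03 F [3.43 3.29 2.34] gap 0.0172 q [-0.01  0.31 -0.07  1.18  0.    0.94]
```

```bash
python3 -m handwheel '{"deltas":[[-1,0,0.02,0.02,0],[-1,0,0.02,0.01,0],[-1,0,0,0,0]]}' 20; python3 -c "
from h import *
go(-.02,.0)"
```

```text
clock: 16.8
tcp_pos: [0.5602, 0.0759, 0.256]
orientation: [0.0, 0.455, 0.89, -0.001]
wrist_force: [-1.6, 0.7, 8.6]
finger_gap: 0.017
grip_force: 21.6
clk 16.8 tcp [0.5602 0.0759 0.256 ] target [0.5618 0.0783 0.254 ] shift units(tool now) [0.025 0.067 0.05 ] roll units 0.02 F [-1.56  0.7   8.55] gap 0.017 q [-0.01  0.31 -0.07  1.19 -0.    0.94]
```

```bash
python3 -m handwheel '{"deltas":[[-0.5,0,0,-0.02,0],[-0.3,0,0,0,0],[-0.1,0,0,0,0],[0.1,0,0,0,0],[0.1,0,0,0,0],[0.1,0,0,0,0]]}' 20; python3 -m handwheel '{"deltas":[[0.1,0,0,-0.3,0],[0.1,0,0,-0.6,0],[0.1,0,0,-0.8,0],[0.1,0,0,-0.8,0],[0.1,0,0,-0.5,0],[0.1,0,0,0,0]]}'
python3 - <<'E'
from h import *; import pickle
go(-.02,0,.12)
w=optics.read_camera('wrist'); c=optics.read_camera('scene'); pickle.dump((w,c),open('end.pkl','wb'))
a=cv2.resize(w['frame'][...,::-1],(560,420))[100:400]
b=cv2.resize(c['frame'][180:255,250:350,::-1],(400,300),interpolation=cv2.INTER_CUBIC)
cv2.imwrite('pics/end.png',np.hstack([cv2.resize(a[:,80:480],(400,300)),b]))
for p in [(250,349)]: pass
E
```

```text
clock: 17.55
tcp_pos: [0.5609, 0.0764, 0.2558]
orientation: [-0.0, 0.455, 0.891, -0.0]
wrist_force: [-0.0, 0.5, -0.2]
finger_gap: 0.0469
grip_force: 0.0
clock: 18.3
tcp_pos: [0.5616, 0.0764, 0.3784]
orientation: [0.002, 0.455, 0.891, 0.001]
wrist_force: [0.6, 0.2, -0.7]
finger_gap: 0.047
grip_force: 0.0
clk 18.3 tcp [0.5616 0.0764 0.3784] target [0.5618 0.0783 0.374 ] shift units(tool now) [0.036 0.03  0.11 ] roll units 0.03 F [ 0.57  0.18 -0.7 ] gap 0.047 q [-0.01  0.29  0.19  1.47 -0.    0.94]
```

View pics/end.png

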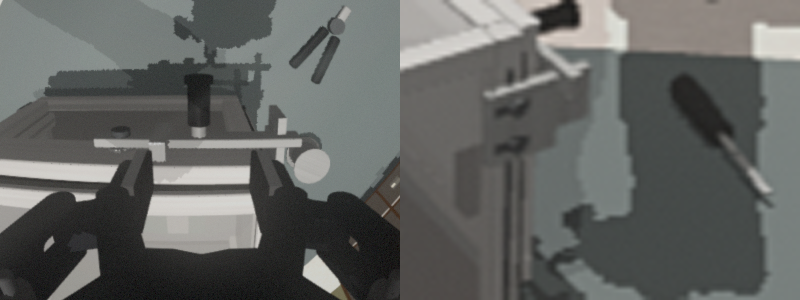

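The bar crosses the keeper at about (281,143), with the nose standing in front of it at (281,125). I'll check that it is level from depth.

Run:
```python
from h import *; import pickle
w,c=pickle.load(open('end.pkl','rb'))
for u in (105,140,180,220,250,290):
    for v in (142,144):
        print(u,v,w2g(fish(w,(80+u)/.7,(100+v)/.7)).round(1))
print('nose',w2g(fish(w,(80+281)/.7,225/.7)).round(1), 'knob',w2g(fish(w,(80+199)/.7,208/.7)).round(1))
```

```text
105 142 [-150.8    7.5  211.3]
105 144 [-148.8    7.   210.6]
140 142 [-150.9   37.   211.5]
140 144 [-149.4   36.9  211.9]
180 142 [-150.7   69.2  211.7]
180 144 [-148.6   69.   210.7]
220 142 [-149.7  100.9  210.5]
220 144 [-148.7  100.8  212.3]
250 142 [-149.7  124.8  212.1]
250 144 [-147.7  125.   211.4]
290 142 [-148.   158.5  210.6]
290 144 [-146.7  158.3  211.8]
nose [-161.   151.2  205.2] knob [-178.2   84.7  210.3]
```

The bar's top is level at about 211 mm along its whole length, and the door is shut. Handing in.

```bash
python3 -c "
from h import *
print(hand_in())"
```

```text
the job is handed in; nothing more can be done
None
```

The door is shut, the latch bar lies level in the keeper's notch, and the gripper is clear; I handed the job in at about 18 s (no verdict was returned).

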